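# Show which filter goes where and zero the instrument

### The arm

A 6-joint arm with a two-finger parallel gripper is mounted at the origin on the work surface. World frame = base frame: x ahead of the robot, y to its left, z up, the work surface at z = 0. Lengths are in m, angles in rad, forces in N, time in s.
With the tool pointing down it reaches from about 0.35 to 0.975 m from the base axis. Payload 4.9 kg.
Tool frame: the origin (TCP) lies between the finger pads, 19 mm behind the fingertips; this is the grasp point; z points along the fingers, y is the line along which they close (so a half turn about z gives the same grasp; the last joint's range is limited). The gripper opens to 85 mm and grips with 20 to 120 N. Pads are 22 mm wide; open, the fingers measure 114 mm over their backs; the gripper's body (76 mm by 85 mm) begins 54 mm behind the grasp point. The pads swing forward as they close: fully open they stand 13 mm farther back than shut.
Start: joints at [1.102, 0.053, 1.613, -0, 1.476, -0.119], TCP at [0.214, 0.587, 0.25] pointing down, gripper open.
Joint ranges: [-3.01, 3.01], [-1.01, 2.22], [0.06, 2.58], [-1.02, 4.17], [0.09, 2.62], [-3.14, 3.14]. Speed limits (rad/s): [2.57, 2.57, 3.14, 3.14, 3.14, 3.14].

### API

Orientations are given as a rotation vector (axis times angle).
In Python, from station import ctrl, optics, job gives the robot as it stands.
- The arm moves only by the shell command python3 -m jog 'ROWS' [OPENING] [FORCE]. ROWS is JSON, a list of rows, each a list of 2 entries, a list of its own where there are three numbers: the shift along the tool's x, y, z in m, then the turn, a rotation vector about the tool's x, y, z in rad. A call has 1 to 5 rows; each row is the pose to reach, as a shift and turn from the pose commanded when the call began, along the tool's axes at that moment; what a row does not reach only later rows make up. A row lasts 1/10 s, in which the tool goes at most 50 mm and 8.59 degrees, less where a joint would pass 70% of its speed; a pose out of reach is approached as far as the arm can. A call with a gripper value outside its range is refused whole. OPENING is the opening, from 0 (shut) to 1 (fully open), set as the call begins (- or left out, the last holds). The fingers move at their own pace and stop on an object; FORCE is the grip in N (left out, the last holds). Time passes only in rows, so rows that repeat a pose let the fingers close. It gives the time, the measured TCP pose, the force, the opening and the grip force at its end, in the units of the state.
- ctrl.get_obs(): the state, without advancing time (a new reading comes with each control period).
- optics.get_image(name): name is "side" or "top"; returns a dict with "image" (480x640x3 uint8, blue, green, red), "fx", "fy", "cx", "cy" (pixels), "D" ([k1, k2, p1, p2, k3] as OpenCV has them; the pictures are not rectified), "rvec" (rotation vector, rad) and "tvec" (3), from world to camera coordinates, as OpenCV has them. Camera axes: x right, y down, z forward; pixel columns grow to the right and rows downward; lengths in m; the calibration is good to about 2 mm. A picture is of the moment at which its call begins. There is no depth.
- job.finish_job(): hands the job in; it is judged then, once.
The state is a dict: "t": time; "q": joint angles; "dq": joint speeds; "effort": joint torques, N m; "tool_pos": TCP position; "tool_rot": TCP orientation; "contact_force": force on the tool from outside, world axes, zero at the start; "wrist_torque": the same for the moment, N m; "opening": finger opening in m; "grip_force": force on a finger pad.
Only numpy, scipy, OpenCV 4.12 (cv2) and the standard library are available. Lean on these libraries where they do the work, as an engineer would, in place of code of your own. Each camera call takes 0.05 s, during which the arm holds its last target. There are 200 camera calls.

### The job

Brief your lab partner on the next reading, with the fingertips and grasping nothing: point straight down at the green filter, fingertips about two centimetres above the middle of its glass without touching it, and hold there for about two seconds; then point at the empty black filter socket on the instrument in the same way, again for about two seconds, to show where the filter goes. Then press the red zero button fully down, let it spring back and draw clear. Stay high when moving between them so as not to come down low over a filter of another colour, do not touch the green filter or the socket, do not press the grey button, and leave the filters, pen, mug and photocell where they are.

Things in the scene. Friction and masses are not known exactly. Their poses are not given: they have to be found in the camera images.
- green_glass (a point): centre of the upper face of the green glass of the green filter: the point to point at or keep away from; z up; 22 mm above the table, 6 mm below the tray's rim
- red_glass (a point): centre of the upper face of the red glass of the red filter: the point to point at or keep away from; z up; 22 mm above the table, 6 mm below the tray's rim
- yellow_glass (a point): centre of the upper face of the yellow glass of the yellow filter: the point to point at or keep away from; z up; 22 mm above the table, 6 mm below the tray's rim
- blue_glass (a point): centre of the upper face of the blue glass of the blue filter: the point to point at or keep away from; z up; 22 mm above the table, 6 mm below the tray's rim
- green_filter: colour filter: flat black round mount, 52 mm across and 10 mm thick, with a green glass 43 mm across on top, lying loose in one of four pockets of two white foam trays (each tray 170 x 90 mm, rim 28 mm above the table, pockets about 80 mm apart centre to centre; which filter is in which pocket varies). Origin: centre of the underside, 12 mm above the table; z up
- red_filter: colour filter: flat black round mount, 52 mm across and 10 mm thick, with a red glass 43 mm across on top, lying loose in one of four pockets of two white foam trays (each tray 170 x 90 mm, rim 28 mm above the table, pockets about 80 mm apart centre to centre; which filter is in which pocket varies). Origin: centre of the underside, 12 mm above the table; z up
- yellow_filter: colour filter: flat black round mount, 52 mm across and 10 mm thick, with a yellow glass 43 mm across on top, lying loose in one of four pockets of two white foam trays (each tray 170 x 90 mm, rim 28 mm above the table, pockets about 80 mm apart centre to centre; which filter is in which pocket varies). Origin: centre of the underside, 12 mm above the table; z up
- blue_filter: colour filter: flat black round mount, 52 mm across and 10 mm thick, with a blue glass 43 mm across on top, lying loose in one of four pockets of two white foam trays (each tray 170 x 90 mm, rim 28 mm above the table, pockets about 80 mm apart centre to centre; which filter is in which pocket varies). Origin: centre of the underside, 12 mm above the table; z up
- instrument: fixed cream instrument, 220 (x) x 280 (y) mm; origin: centre of the underside, on the table; its front faces its own -x. Front step with the buttons 60 mm high (x -110 to -10 mm), rear part 110 mm high (x -10 to 110 mm) with two knobs on its face. A white lamp stands on the roof at x 55, y -141 to -29 mm, its top 232 mm above the table
- socket: the empty filter socket: an open black cup, outside 68 mm, inside 54 mm across, 22 mm high, pale glass floor, standing fixed on the instrument's roof at x = 50, y = 65 mm in the instrument's frame; origin: centre of its underside, 110 mm above the table; z up
- socket_mouth (a point): centre of the socket's mouth, level with its rim, 132 mm above the table; the point to point at; z up
- zero_button_top (a point): centre of the top of the red zero button (28 mm across, springy, in a black housing), on the instrument's front step at x = -60, y = -80 mm in the instrument's frame; pressed straight down, with the fingers closed (open fingers would straddle it)
- zero_button (a joint): how far the red button is pressed: 0 m when up, 0.006 m fully down (about 5 N); it springs back when let go; it counts as pressed from 0.005 m
- hold_button_top (a point): centre of the top of the grey hold button, same size, on the front step at x = -60, y = 0 mm in the instrument's frame; not to be pressed
- hold_button (a joint): how far the grey button is pressed, 0 m when up, 0.006 m fully down; to be left alone
- pen: loose blue pen lying on the notebook, about 140 mm long, 9 mm thick; bystander; origin: underside of its middle
- mug: loose blue mug, 80 mm across, 90 mm high; bystander; origin: centre of the underside
- photocell: loose aluminium photocell can, 38 mm across, 50 mm high; bystander; origin: centre of the underside
Not all that is in view belongs to the job. Leave any pink look-alike of the yellow_filter alone. What is shaped like the green_filter but brown is not meant.

How it is judged:
By the outcome, as a careful person would: the job done as asked, in the order asked, and still so for the second after the job is handed in, with the robot touching nothing.
It also fails if it takes over 50 s, if anything falls off the work surface, if the arm or the gripper's body presses on something with over 40 N, if the wrist force passes 120 N, or if a joint passes its speed limit or range.

## Working session

There is one attempt and no reset: what is moved stays moved. The work goes in short steps, Python scripts to look and compute and a shell command to move; the robot and the scene stay as the last step left them, time stands still between calls to the robot, and variables do not carry over. Pictures are saved under pics/ and viewed, at most 10 in all, crops included, and the job is handed in when it is done.

```bash
ls; mkdir -p pics
python3 - <<'E'
from station import ctrl, optics
import cv2,pickle
d={n:optics.get_image(n) for n in("top","side")}
pickle.dump(d,open('im.pkl','wb'))
for n in d: cv2.imwrite(f'pics/{n}0.png',d[n]["image"]); print({k:v for k,v in d[n].items() if k!="image"})
o=ctrl.get_obs(); print(o)
E
```

```text
pics
{'fx': 457.5966058716341, 'fy': 457.5966058716341, 'cx': 322.3973074484043, 'cy': 244.94421127702887, 'D': array([0.01007111, 0.        , 0.        , 0.        , 0.        ]), 'rvec': array([ 2.19143477, -2.19984701,  0.06153242]), 'tvec': array([0.049698  , 0.57368   , 0.96311141])}
{'fx': 442.3608256189545, 'fy': 442.3608256189545, 'cx': 316.742877235419, 'cy': 243.2298032543815, 'D': array([-0.09105124,  0.        ,  0.        ,  0.        ,  0.        ]), 'rvec': array([ 0.78945824, -2.68531904,  0.97572054]), 'tvec': array([0.53257298, 0.2905274 , 0.84975492])}
{'t': 0.1, 'q': array([ 1.10198711e+00,  5.33194478e-02,  1.61419297e+00,  1.53470556e-05,
        1.47603953e+00, -1.18973224e-01]), 'dq': array([-0.00076919,  0.00019224, -0.0053103 ,  0.00022559,  0.00269348,
        0.0007543 ]), 'effort': array([ 9.23345215e-04, -3.94898486e+01, -3.71366215e+01, -2.70225208e-06,
        3.90272849e-03,  1.98830162e-05]), 'tool_pos': array([0.21394315, 0.58665316, 0.24884654]), 'tool_rot': array([-5.46623865e-01, -3.09307945e+00,  2.93819802e-03]), 'contact_force': array([-0.22036979, -0.21394808, -1.03616979]), 'wrist_torque': array([-0.04076767,  0.05376183,  0.0359468 ]), 'grip_force': 0.0, 'opening': 0.08534778222827254}
```

View pics/top0.png

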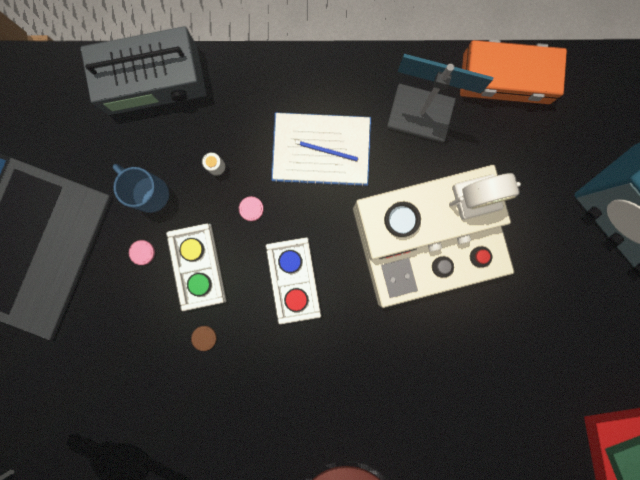

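View pics/side0.png

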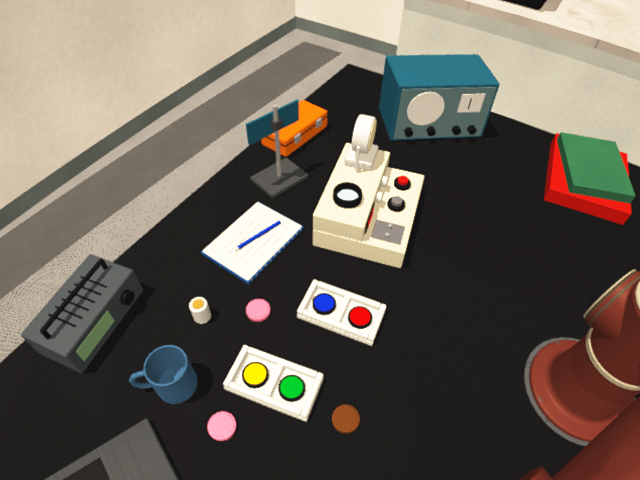

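The top view shows green at about (199,285), the socket at (403,219), the red button at (481,257) and grey at (443,266). The side view shows the same items at (291,387), (347,195), (402,182) and (396,204). I'll measure them in both views next.

```bash
cat > m.py <<'E'
import cv2,numpy as np
def ray(d,p):
    K=np.array([[d['fx'],0,d['cx']],[0,d['fy'],d['cy']],[0,0,1]])
    R=cv2.Rodrigues(d['rvec'])[0]
    u=cv2.undistortPoints(np.array([[p]],float),K,d['D'])[0,0]
    v=R.T@np.array([u[0],u[1],1]); return -R.T@d['tvec'],v/np.linalg.norm(v)
def plane(d,p,z):
    c,v=ray(d,p); return c+v*(z-c[2])/v[2]
def tri(a,p,b,q):
    c,u=ray(a,p);e,v=ray(b,q)
    s=np.linalg.lstsq(np.c_[u,-v],e-c,rcond=None)[0]
    A,B=c+s[0]*u,e+s[1]*v
    return (A+B)/2,np.linalg.norm(A-B)
def proj(d,P):
    K=np.array([[d['fx'],0,d['cx']],[0,d['fy'],d['cy']],[0,0,1]])
    return cv2.projectPoints(np.array([P],float),d['rvec'],d['tvec'],K,d['D'])[0].ravel()
def blob(d,near,lo,hi,r=22):
    im=d['image'];h=cv2.cvtColor(im,cv2.COLOR_BGR2HSV)
    m=cv2.inRange(h,lo,hi)|(cv2.inRange(h,(172,lo[1],lo[2]),(180,255,255)) if lo[0]==0 and lo[1]>50 else 0)
    k=np.zeros_like(m);cv2.circle(k,near,r,255,-1);m&=k
    n,l,s,c=cv2.connectedComponentsWithStats(m)
    i=1+np.argmax(s[1:,4]); 
    ct=max(cv2.findContours((l==i).astype(np.uint8),0,2)[0],key=cv2.contourArea)
    e=cv2.fitEllipse(cv2.convexHull(ct)); return np.array(e[0]),e[1],s[i,4]
E
python3 - <<'E'
import pickle,numpy as np
from m import *
d=pickle.load(open('im.pkl','rb'));T,S=d['top'],d['side']
np.set_printoptions(precision=4,suppress=True)
for n,p,q,lo,hi,z in [('green',(199,285),(291,387),(45,80,40),(85,255,255),.022),
 ('blue',(290,262),(324,303),(105,120,60),(130,255,255),.022),
 ('red',(296,300),(360,317),(0,120,60),(10,255,255),.022),
 ('yellow',(191,250),(255,374),(20,120,60),(38,255,255),.022),
 ('zero',(481,257),(402,182),(0,120,60),(10,255,255),.08),
 ('sockfloor',(403,219),(347,195),(0,0,110),(180,60,255),.112)]:
    r=15 if n in('zero','sockfloor') else 20
    a=blob(T,p,lo,hi,r);b=blob(S,q,lo,hi,r if n!='sockfloor' else 9)
    print(n,a,b,'tri',*tri(T,a[0],S,b[0]),'top',plane(T,a[0],z),'side',plane(S,b[0],z))
print(proj(T,[.214,.587,.25]),proj(S,[.214,.587,.25]))
E
```

```text
green (array([198.1351, 284.1865]), (21.082412719726562, 21.48553466796875), np.int32(364)) (array([291.236, 386.769]), (22.962600708007812, 24.504440307617188), np.int32(452)) tri [0.4913 0.3108 0.0189] 0.0003130565143273984 top [0.4916 0.3101 0.022 ] side [0.4904 0.3117 0.022 ]
blue (array([289.5426, 261.1054]), (20.448299407958984, 20.722089767456055), np.int32(340)) (array([323.7729, 302.5348]), (18.001523971557617, 21.23124122619629), np.int32(308)) tri [0.5393 0.1174 0.018 ] 0.0005713440070202127 top [0.5395 0.1173 0.022 ] side [0.5378 0.1195 0.022 ]
red (array([295.6985, 299.6453]), (20.853515625, 21.442333221435547), np.int32(362)) (array([359.5852, 315.9292]), (18.987979888916016, 21.679622650146484), np.int32(334)) tri [0.4579 0.1045 0.0181] 0.00010073133855813875 top [0.4582 0.1043 0.022 ] side [0.457  0.1066 0.022 ]
yellow (array([190.7036, 249.0366]), (20.518766403198242, 21.125688552856445), np.int32(349)) (array([254.6721, 373.4476]), (21.869407653808594, 23.812637329101562), np.int32(417)) tri [0.5658 0.3274 0.0188] 0.0005873842001316496 top [0.5659 0.3266 0.022 ] side [0.5644 0.3282 0.022 ]
zero (array([482.5411, 256.1139]), (14.306689262390137, 15.391411781311035), np.int32(180)) (array([402.3952, 180.2909]), (9.556783676147461, 11.793657302856445), np.int32(96)) tri [ 0.5472 -0.275   0.0698] 6.452348781577766e-05 top [ 0.5469 -0.2714  0.08  ] side [ 0.5437 -0.2639  0.08  ]
sockfloor (array([401.8595, 219.3878]), (26.485393524169922, 27.442777633666992), np.int32(586)) (array([347.0308, 194.341 ]), (12.102816581726074, 18.482181549072266), np.int32(179)) tri [ 0.6168 -0.1045  0.12  ] 0.00021304047338750731 top [ 0.6176 -0.106   0.112 ] side [ 0.6206 -0.112   0.112 ]
[-20.3502 467.3988] [356.2375 652.5861]
```

Run:
```python
import pickle,cv2,numpy as np
d=pickle.load(open('im.pkl','rb'))
a=cv2.resize(d['top']['image'][150:310,345:525],None,fx=3,fy=3,interpolation=cv2.INTER_CUBIC)
b=cv2.resize(d['side']['image'][110:265,305:435],None,fx=3,fy=3,interpolation=cv2.INTER_CUBIC)
o=np.zeros((480,800,3),np.uint8); o[:,:540]=a; c=b[60:,:260]; o[:c.shape[0],540:]=c
cv2.imwrite('pics/crop.png',o)
```

```text
(no output)
```

View pics/crop.png

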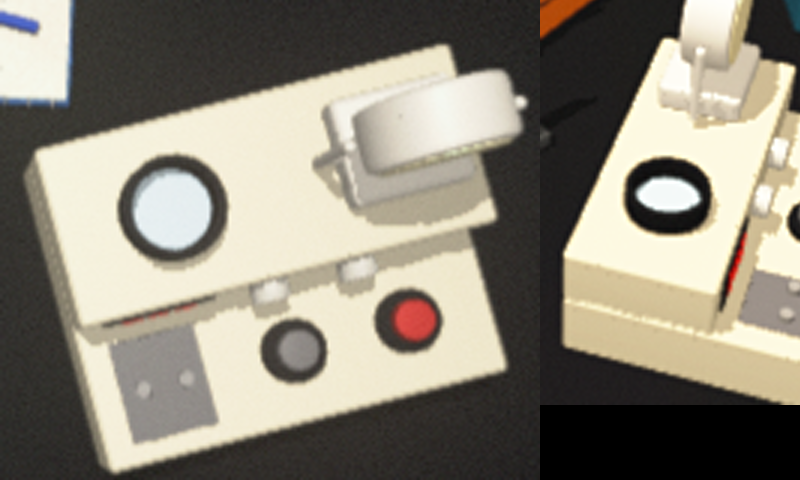

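The crop shows the socket ring at crop (173,208) with a black rim, and the red button at (413,320). The lamp stands at the instrument's far right. Next I'll measure the socket rim at its known height and check it against the instrument geometry.

Run:
```python
import pickle,numpy as np
from m import *
d=pickle.load(open('im.pkl','rb'));T,S=d['top'],d['side']
np.set_printoptions(precision=4,suppress=True)
a=blob(T,(402,219),(0,0,0),(180,255,110),21);b=blob(S,(347,195),(0,0,0),(180,255,110),18)
print(a,b,'tri',*tri(T,a[0],S,b[0]),plane(T,a[0],.132),plane(S,b[0],.132))
z=blob(T,(482,257),(0,120,60),(10,255,255),15)[0]
for h in(.068,.072,.076):print(h,plane(T,z,h))
s=plane(T,a[0],.132)
b_=plane(T,z,.072);v=b_[:2]-s[:2];yaw=np.arctan2(v[1],v[0])-np.arctan2(-145,-110)
print('len',np.linalg.norm(v),'yaw',yaw+2*np.pi*(yaw<-3))
g=blob(T,(443,266),(0,0,85),(180,60,200),8);print('grey',g,plane(T,g[0],.072))
```

```text
(array([402.2637, 219.1288]), (34.528648376464844, 35.74903106689453), np.int32(397)) (array([347.1762, 194.9921]), (25.74649429321289, 29.420570373535156), np.int32(403)) tri [ 0.6174 -0.1061  0.1164] 0.00042699958095683354 [ 0.6159 -0.1032  0.132 ] [ 0.61   -0.0916  0.132 ]
0.068 [ 0.5472 -0.2756  0.068 ]
0.072 [ 0.5471 -0.2742  0.072 ]
0.076 [ 0.547  -0.2728  0.076 ]
len 0.18433964450675652 yaw 0.2668182737819824
grey (array([443.9178, 266.1887]), (13.927699089050293, 14.109282493591309), np.int32(159)) [ 0.5272 -0.1963  0.072 ]
```

```bash
cat > go.py <<'E'
import sys,numpy as np
from station import ctrl
from scipy.spatial.transform import Rotation as R
o=ctrl.get_obs();r=R.from_rotvec(o['tool_rot'])
print(o['t'],o['tool_pos'].round(4),'tilt',r.as_matrix()[:,2].round(4),'F',o['contact_force'].round(1),'open',round(o['opening'],4))
for a in sys.argv[1:]:
    print(a,'shift',r.inv().apply(np.array(eval(a))-o['tool_pos']).round(4))
E
python3 go.py [.491,.31,.25] [.491,.31,.1]
```

```text
0.1 [0.2139 0.5867 0.2488] tilt [-9.0e-04 -1.7e-03 -1.0e+00] F [-0.2 -0.2 -1. ] open 0.0853
[.491,.31,.25] shift [-0.3551 -0.1649 -0.0009]
[.491,.31,.1] shift [-0.3551 -0.1646  0.1491]
```

```bash
python3 -m jog '[[[-0.03,-0.014,0],[0,0,0]],[[-0.07,-0.033,0],[0,0,0]],[[-0.11,-0.051,0],[0,0,0]],[[-0.15,-0.07,0],[0,0,0]],[[-0.19,-0.088,0],[0,0,0]]]' 0 && python3 -m jog '[[[-0.04,-0.019,0],[0,0,0]],[[-0.08,-0.037,0],[0,0,0]],[[-0.12,-0.056,0],[0,0,0]],[[-0.145,-0.067,0],[0,0,0]],[[-0.158,-0.073,0],[0,0,0]]]' && python3 go.py [.491,.31,.25] [.491,.31,.1]
```

```text
t: 0.6
tool_pos: [0.3632, 0.4378, 0.2495]
tool_rot: [-0.546, -3.093, 0.001]
contact_force: [0.8, 0.1, -0.8]
opening: 0.0123
grip_force: 0.0
t: 1.1
tool_pos: [0.4871, 0.3148, 0.2494]
tool_rot: [-0.551, -3.092, 0.001]
contact_force: [-0.2, 0.9, 0.3]
opening: -0.0002
grip_force: 0.0
1.1 [0.4871 0.3148 0.2494] tilt [-8.e-04 -6.e-04 -1.e+00] F [-0.2  0.9  0.3] open -0.0002
[.491,.31,.25] shift [-0.0053 -0.0031 -0.0006]
[.491,.31,.1] shift [-0.0053 -0.003   0.1494]
```

```bash
python3 -m jog '[[[-0.006,-0.0035,0.02],[0,0,0]],[[-0.006,-0.0035,0.05],[0,0,0]],[[-0.006,-0.0035,0.08],[0,0,0]],[[-0.006,-0.0035,0.1],[0,0,0]],[[-0.006,-0.0035,0.11],[0,0,0]]]' && python3 -m jog '[[[0,0,0],[0,0,0]],[[0,0,0],[0,0,0]]]' && python3 go.py [.491,.31,.061]
python3 - <<'E'
import pickle,cv2,numpy as np
from m import *
from station import optics,ctrl
S=optics.get_image('side');T=optics.get_image('top')
p=ctrl.get_obs()['tool_pos']-[0,0,.019]
a,b=S['image'],T['image']
for im,d in((a,S),(b,T)):
    for P,c in((p,(255,255,0)),([.491,.31,.022],(255,0,255))):
        cv2.circle(im,tuple(int(x) for x in proj(d,P).round()),1,c,-1)
f=lambda im,x,y:cv2.resize(im[y:y+130,x:x+130],(400,400),interpolation=cv2.INTER_CUBIC)
cv2.imwrite('pics/g1.png',np.hstack([f(a,220,320),f(b,135,220)]))
E
```

```text
t: 1.6
tool_pos: [0.4884, 0.3112, 0.137]
tool_rot: [-0.545, -3.09, 0.004]
contact_force: [-0.2, 0.3, -0.2]
opening: -0.0
grip_force: 0.0
t: 1.8
tool_pos: [0.4907, 0.3119, 0.141]
tool_rot: [0.546, 3.093, 0.001]
contact_force: [0.5, 0.3, 0.7]
opening: 0.0
grip_force: 0.0
1.8 [0.4907 0.3119 0.141 ] tilt [ 1.1e-03  7.0e-04 -1.0e+00] F [0.5 0.3 0.7] open 0.0
[.491,.31,.061] shift [-0.0009 -0.0017  0.08  ]
```

View pics/g1.png

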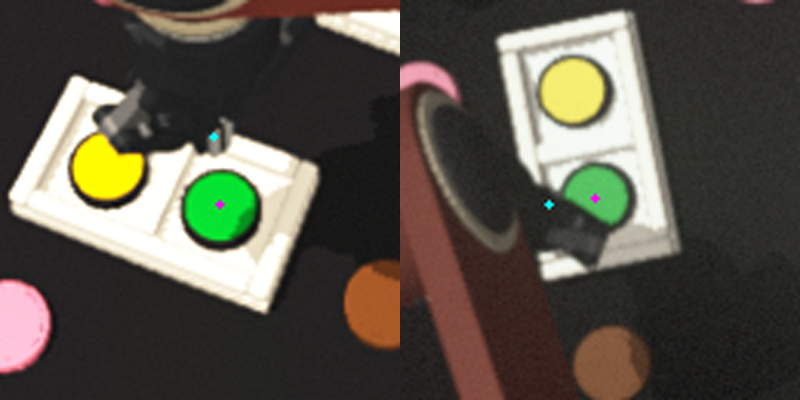

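The cyan dot (predicted tip) and the visible fingers don't clearly coincide, so I'll look closer without the overlay.

Run:
```python
import cv2,numpy as np
from m import *
from station import optics,ctrl
S=optics.get_image('side');T=optics.get_image('top');p=ctrl.get_obs()['tool_pos']
np.set_printoptions(precision=1,suppress=True)
for d in(S,T):
  for dz in(-.019,0,.054,.15,.3): print(dz,proj(d,p+[0,0,dz]))
f=lambda d,x,y,w:cv2.resize(cv2.convertScaleAbs(d['image'][y:y+w,x:x+w],alpha=1.8,beta=25),(400,400),interpolation=cv2.INTER_CUBIC)
cv2.imwrite('pics/g2.png',np.hstack([f(S,220,260,160),f(T,120,230,100)]))
```

```text
-0.019 [289.  364.2]
0 [288.6 359.4]
0.054 [287.3 344.6]
0.15 [284.7 313.3]
0.3 [279.1 245.6]
-0.019 [182.9 286.1]
0 [179.8 286.5]
0.054 [170.2 287.7]
0.15 [149.4 290.2]
0.3 [102.2 295.9]
```

View pics/g2.png

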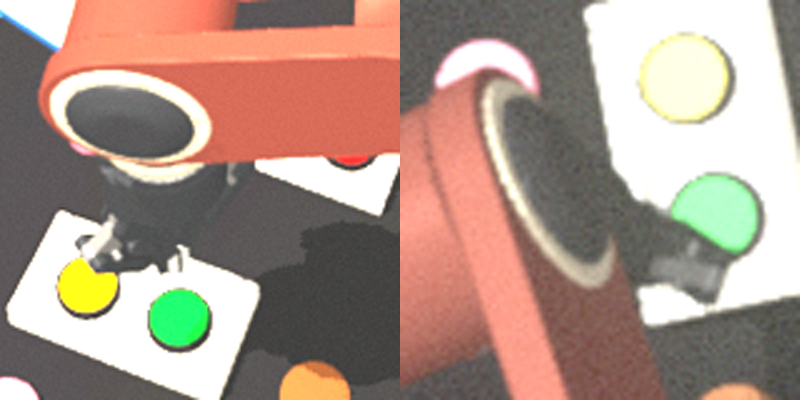

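The light fingertip in the side view (crop 178,260) matches the prediction of (172,260). The parts sticking out are the closed linkage. Next I descend to the pointing height and hold.

```bash
python3 -m jog '[[[-0.001,-0.001,0.02],[0,0,0]],[[-0.001,-0.001,0.045],[0,0,0]],[[-0.001,-0.001,0.065],[0,0,0]],[[-0.001,-0.001,0.075],[0,0,0]],[[-0.001,-0.001,0.08],[0,0,0]]]' && python3 -m jog '[[[0,0,0],[0,0,0]],[[0,0,0],[0,0,0]],[[0,0,0],[0,0,0]]]' && python3 go.py [.491,.31,.061]
```

```text
t: 2.5
tool_pos: [0.4908, 0.3099, 0.0595]
tool_rot: [-0.547, -3.093, 0.001]
contact_force: [0.3, -1.1, 0.1]
opening: -0.0005
grip_force: 0.0
t: 2.8
tool_pos: [0.4918, 0.3104, 0.0614]
tool_rot: [0.546, 3.092, 0.002]
contact_force: [-0.3, 0.8, 0.5]
opening: -0.0001
grip_force: 0.0
2.8 [0.4918 0.3104 0.0614] tilt [ 0.0021  0.001  -1.    ] F [-0.3  0.8  0.5] open -0.0001
[.491,.31,.061] shift [ 0.0006 -0.0007  0.0004]
```

```bash
H='python3 -m jog'; 
python3 -m jog '[[[0,0,0],[0,0,0]],[[0,0,0],[0,0,0]],[[0,0,0],[0,0,0]],[[0,0,0],[0,0,0]],[[0,0,0],[0,0,0]]]' >/dev/null
python3 -m jog '[[[0,0,0],[0,0,0]],[[0,0,0],[0,0,0]],[[0,0,0],[0,0,0]],[[0,0,0],[0,0,0]],[[0,0,0],[0,0,0]]]' >/dev/null
python3 -m jog '[[[0,0,0],[0,0,0]],[[0,0,0],[0,0,0]],[[0,0,0],[0,0,0]],[[0,0,0],[0,0,0]],[[0,0,0],[0,0,0]]]' >/dev/null
python3 -m jog '[[[0,0,0],[0,0,0]],[[0,0,0],[0,0,0]],[[0,0,0],[0,0,0]],[[0,0,0],[0,0,0]]]'
python3 -m jog '[[[0,0,-0.03],[0,0,0]],[[0,0,-0.08],[0,0,0]],[[0,0,-0.13],[0,0,0]],[[0,0,-0.17],[0,0,0]],[[0,0,-0.2],[0,0,0]]]'
python3 -m jog '[[[0,0,0],[0,0,0]]]' >/dev/null; python3 go.py [.616,-.104,.26]
```

```text
t: 4.7
tool_pos: [0.491, 0.31, 0.06]
tool_rot: [-0.547, -3.094, -0.0]
contact_force: [0.5, -0.5, 0.5]
opening: -0.0003
grip_force: 0.0
t: 5.2
tool_pos: [0.4917, 0.3103, 0.264]
tool_rot: [0.546, 3.09, 0.004]
contact_force: [1.4, 0.4, -0.1]
opening: -0.0002
grip_force: 0.0
5.3 [0.4934 0.3112 0.267 ] tilt [ 0.0102  0.0048 -0.9999] F [ 0.4 -0.1  0.2] open 0.0
[.616,-.104,.26] shift [-0.2574 -0.3481  0.0063]
```

```bash
python3 -m jog '[[[-0.02,-0.027,0],[0,0,0]],[[-0.044,-0.059,0],[0,0,0]],[[-0.07,-0.094,0],[0,0,0]],[[-0.096,-0.129,0],[0,0,0]],[[-0.122,-0.163,0],[0,0,0]]]' >/dev/null
python3 -m jog '[[[-0.026,-0.034,0],[0,0,-0.1]],[[-0.052,-0.069,0],[0,0,-0.22]],[[-0.078,-0.104,0],[0,0,-0.34]],[[-0.104,-0.138,0],[0,0,-0.46]],[[-0.12,-0.16,0],[0,0,-0.56]]]'
python3 -m jog '[[[0,0,0],[0,0,0]],[[0,0,0],[0,0,0]],[[0,0,0],[0,0,0]]]' >/dev/null; python3 go.py [.616,-.104,.26] [.616,-.104,.171]
```

```text
t: 6.3
tool_pos: [0.6075, -0.0791, 0.2584]
tool_rot: [0.333, -3.122, -0.0]
contact_force: [-0.2, 0.3, -0.4]
opening: 0.0001
grip_force: 0.0
6.6 [ 0.6072 -0.0753  0.2593] tilt [-1.1e-03  7.0e-04 -1.0e+00] F [-0.   0.9  0.7] open 0.0001
[.616,-.104,.26] shift [-0.0026 -0.0299 -0.0008]
[.616,-.104,.171] shift [-0.0027 -0.03    0.0882]
```

```bash
python3 -m jog '[[[-0.001,-0.012,0],[0,0,0]],[[-0.0025,-0.03,0.02],[0,0,0]],[[-0.0025,-0.03,0.05],[0,0,0]],[[-0.0025,-0.03,0.075],[0,0,0]],[[-0.0025,-0.03,0.088],[0,0,0]]]' >/dev/null
python3 -m jog '[[[0,0,0],[0,0,0]],[[0,0,0],[0,0,0]],[[0,0,0],[0,0,0]]]' >/dev/null; python3 go.py [.616,-.104,.171]
python3 - <<'E'
import cv2,numpy as np
from station import optics
f=lambda d,x,y,w:cv2.resize(cv2.convertScaleAbs(d['image'][y:y+w,x:x+w],alpha=1.3,beta=15),(400,400),interpolation=cv2.INTER_CUBIC)
cv2.imwrite('pics/s1.png',np.hstack([f(optics.get_image('side'),280,90,160),f(optics.get_image('top'),340,140,160)]))
E
```

```text
7.4 [ 0.6175 -0.1053  0.1742] tilt [ 0.0033 -0.001  -1.    ] F [0.4 0.1 0.6] open 0.0002
[.616,-.104,.171] shift [0.0012 0.0016 0.0032]
```

View pics/s1.png

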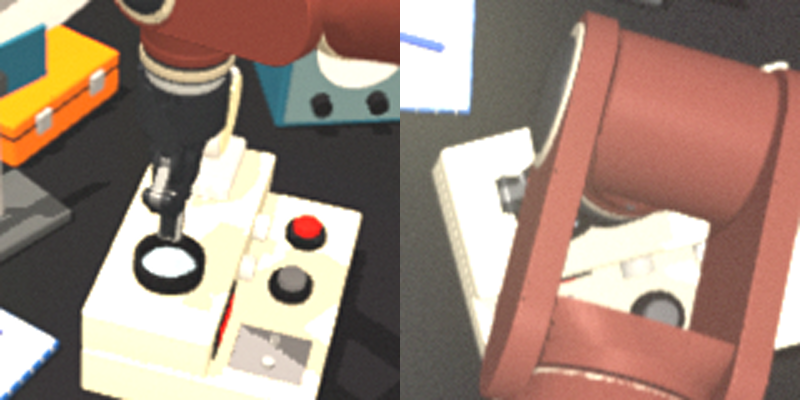

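The fingertip hovers about 2 cm over the middle of the socket mouth (side crop 172,240), and nothing is touching. I'll hold, then rise.

```bash
python3 -m jog '[[[0,0,0.001],[0,0,0]],[[0,0,0.001],[0,0,0]],[[0,0,0.001],[0,0,0]],[[0,0,0.001],[0,0,0]],[[0,0,0.001],[0,0,0]]]' 
python3 -m jog '[[[0,0,0],[0,0,0]],[[0,0,0],[0,0,0]],[[0,0,0],[0,0,0]],[[0,0,0],[0,0,0]],[[0,0,0],[0,0,0]]]' |grep pos
python3 -m jog '[[[0,0,0],[0,0,0]],[[0,0,0],[0,0,0]],[[0,0,0],[0,0,0]],[[0,0,0],[0,0,0]],[[0,0,0],[0,0,0]]]' |grep pos
python3 -m jog '[[[0,0,0],[0,0,0]],[[0,0,0],[0,0,0]],[[0,0,0],[0,0,0]],[[0,0,0],[0,0,0]],[[0,0,0],[0,0,0]]]' |grep pos
python3 -m jog '[[[0,0,-0.02],[0,0,0]],[[0,0,-0.05],[0,0,0]],[[0,0,-0.08],[0,0,0]],[[0,0,-0.1],[0,0,0]],[[0,0,-0.11],[0,0,0]]]'
python3 -m jog '[[[0,0,0],[0,0,0]],[[0,0,0],[0,0,0]]]' >/dev/null; python3 go.py [.547,-.2735,.28] [.547,-.2735,.11]
```

```text
t: 8.0
tool_pos: [0.6163, -0.1052, 0.171]
tool_rot: [0.33, -3.124, -0.0]
contact_force: [-1.2, -0.6, -0.2]
opening: 0.0002
grip_force: 0.0
tool_pos: [0.6163, -0.1052, 0.171]
tool_pos: [0.6163, -0.1052, 0.171]
tool_pos: [0.6163, -0.1052, 0.171]
t: 10.0
tool_pos: [0.6172, -0.1054, 0.2841]
tool_rot: [-0.329, 3.12, -0.003]
contact_force: [0.5, 0.8, -0.2]
opening: 0.0004
grip_force: 0.0
10.2 [ 0.6159 -0.1051  0.2797] tilt [-1.7e-03  5.0e-04 -1.0e+00] F [-0.2  0.6  0.5] open -0.0002
[.547,-.2735,.28] shift [ 0.1025 -0.1503 -0.0003]
[.547,-.2735,.11] shift [ 0.1022 -0.1505  0.1697]
```

```bash
python3 -m jog '[[[0.025,-0.01,0],[0,0,0]],[[0.06,-0.025,0],[0,0,0]],[[0.09,-0.05,0],[0,0,0]],[[0.1025,-0.085,0],[0,0,0]],[[0.1025,-0.12,0],[0,0,0]]]' >/dev/null
python3 -m jog '[[[0,-0.02,0],[0,0,0]],[[0,-0.03,0.02],[0,0,0]],[[0,-0.03,0.06],[0,0,0]],[[0,-0.03,0.1],[0,0,0]],[[0,-0.03,0.135],[0,0,0]]]'
python3 -m jog '[[[0,0,0.02],[0,0,0]],[[0,0,0.02],[0,0,0]],[[0,0,0.02],[0,0,0]],[[0,0,0.02],[0,0,0]]]' >/dev/null; python3 go.py [.547,-.2735,.125]
python3 - <<'E'
import cv2,numpy as np
from station import optics
f=lambda d,x,y,w:cv2.resize(cv2.convertScaleAbs(d['image'][y:y+w,x:x+w],alpha=1.3,beta=15),(400,400),interpolation=cv2.INTER_CUBIC)
cv2.imwrite('pics/b1.png',np.hstack([f(optics.get_image('side'),350,110,100),f(optics.get_image('top'),400,160,140)]))
E
```

```text
t: 11.2
tool_pos: [0.5465, -0.2722, 0.1423]
tool_rot: [0.33, -3.122, -0.004]
contact_force: [-0.0, -0.5, -0.5]
opening: 0.0
grip_force: 0.0
11.6 [ 0.5485 -0.2737  0.1278] tilt [ 0.0024 -0.0014 -1.    ] F [ 1.3 -0.2 -0.1] open -0.0001
[.547,-.2735,.125] shift [0.0014 0.0005 0.0028]
```

View pics/b1.png

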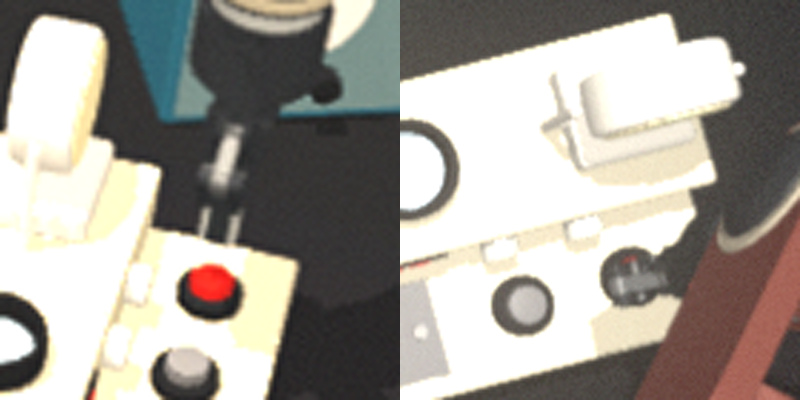

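The fingertips are over the red button in both views: side tip (220,240) above the button (212,283), and in the top view the tip covers the button. I'll press in small steps while watching the force.

```bash
python3 -m jog '[[[0,0,0.01],[0,0,0]],[[0,0,0.02],[0,0,0]],[[0,0,0.027],[0,0,0]],[[0,0,0.03],[0,0,0]],[[0,0,0.03],[0,0,0]]]'|egrep 'pos|force'
python3 -m jog '[[[0,0,0.001],[0,0,0]],[[0,0,0.002],[0,0,0]],[[0,0,0.003],[0,0,0]],[[0,0,0.004],[0,0,0]],[[0,0,0.004],[0,0,0]]]'|egrep 'pos|force'
python3 -m jog '[[[0,0,0.001],[0,0,0]],[[0,0,0.002],[0,0,0]],[[0,0,0.002],[0,0,0]],[[0,0,0.002],[0,0,0]]]'|egrep 'pos|force'
python3 -m jog '[[[0,0,0.001],[0,0,0]],[[0,0,0.002],[0,0,0]],[[0,0,0.002],[0,0,0]],[[0,0,0.002],[0,0,0]]]'|egrep 'pos|force'
```

```text
tool_pos: [0.547, -0.2731, 0.0957]
contact_force: [-2.8, 1.6, 5.3]
grip_force: 2.1
tool_pos: [0.5473, -0.2732, 0.0946]
contact_force: [-9.4, 4.2, 15.7]
grip_force: 7.7
tool_pos: [0.5473, -0.2733, 0.0944]
contact_force: [-13.3, 6.3, 23.4]
grip_force: 11.9
tool_pos: [0.5474, -0.2733, 0.0942]
contact_force: [-16.4, 10.1, 32.8]
grip_force: 16.1
```

The reaction at TCP z=0.094 is stiff with a sideways component. I'll stop and look before going on.

```bash
python3 go.py
python3 - <<'E'
import cv2,numpy as np
from station import optics,ctrl
from m import *
S=optics.get_image('side');T=optics.get_image('top');p=ctrl.get_obs()['tool_pos']
for h in(.0,.019): 
  for d,x,y,k in((S,360,130,400/80),(T,430,200,400/100)): print(h,(proj(d,p-[0,0,h])-[x,y])*k)
print(ctrl.get_obs()['wrist_torque'])
f=lambda d,x,y,w:cv2.resize(cv2.convertScaleAbs(d['image'][y:y+w,x:x+w],alpha=1.6,beta=20),(400,400),interpolation=cv2.INTER_CUBIC)
cv2.imwrite('pics/b2.png',np.hstack([f(S,360,130,80),f(T,430,200,100)]))
E
```

```text
13.5 [ 0.5474 -0.2733  0.0942] tilt [-2.3e-03  7.0e-04 -1.0e+00] F [-16.4  10.1  32.8] open 0.0
0.0 [217.7543076  217.06450772]
0.0 [224.31148343 222.5991453 ]
0.019 [211.78152193 245.21052738]
0.019 [210.64854249 223.73615825]
[ 1.71205117  2.93640178 -0.01319558]
```

View pics/b2.png

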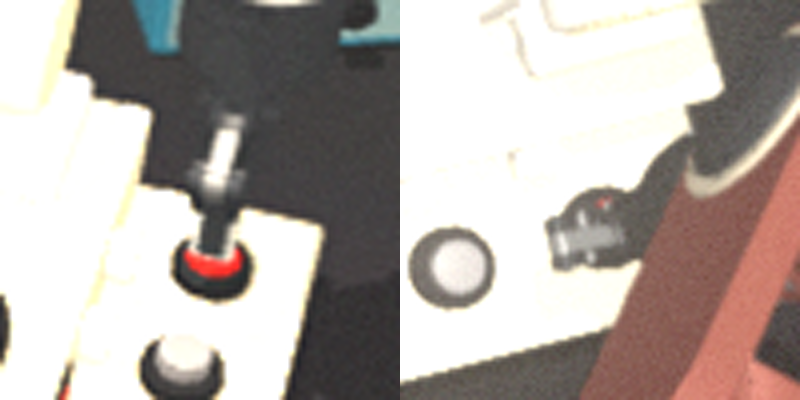

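The tip is centred on the button, with red visible on both sides. I'll release in 2 mm steps: a spring force that fades over about 6 mm would confirm the button was bottomed.

```bash
python3 -m jog '[[[0,0,-0.002],[0,0,0]],[[0,0,-0.004],[0,0,0]],[[0,0,-0.006],[0,0,0]],[[0,0,-0.006],[0,0,0]],[[0,0,-0.006],[0,0,0]]]'|egrep 'pos|ct_force'
for i in 1 2 3 4 5; do python3 -m jog '[[[0,0,-0.001],[0,0,0]],[[0,0,-0.002],[0,0,0]],[[0,0,-0.002],[0,0,0]],[[0,0,-0.002],[0,0,0]]]'|egrep 'pos|ct_force'; done; python3 go.py
```

```text
tool_pos: [0.5475, -0.2734, 0.0947]
contact_force: [-3.2, 2.0, 6.6]
tool_pos: [0.5475, -0.2733, 0.096]
contact_force: [-1.9, 1.3, 4.7]
tool_pos: [0.5475, -0.2733, 0.098]
contact_force: [-0.8, 1.1, 3.5]
tool_pos: [0.5475, -0.2733, 0.1]
contact_force: [0.8, -0.2, 2.2]
tool_pos: [0.5471, -0.2732, 0.1016]
contact_force: [-0.7, 0.2, -0.1]
tool_pos: [0.5474, -0.2733, 0.1041]
contact_force: [-0.6, -0.5, 0.3]
16.1 [ 0.5474 -0.2733  0.1041] tilt [ 0.e+00 -1.e-04 -1.e+00] F [-0.6 -0.5  0.3] open -0.0001
```

The spring force faded from about 5 N to 0 between z = 0.095 and 0.101, so the button went its full 6 mm and sprang back. Now I draw clear and check.

```bash
python3 -m jog '[[[0,0,-0.02],[0,0,0]],[[0,0,-0.05],[0,0,0]],[[0,0,-0.08],[0,0,0]],[[0,0,-0.11],[0,0,0]],[[0,0,-0.13],[0,0,0]]]' >/dev/null
python3 -m jog '[[[0,0,0],[0,0,0]],[[0,0,0],[0,0,0]],[[0,0,0],[0,0,0]],[[0,0,0],[0,0,0]],[[0,0,0],[0,0,0]]]' >/dev/null; python3 go.py
python3 - <<'E'
import pickle
from m import *
from station import optics
T0=pickle.load(open('im.pkl','rb'))['top'];T=optics.get_image('top')
for n,p,lo,hi in [('green',(199,285),(45,80,40),(85,255,255)),('blue',(290,262),(105,120,60),(130,255,255)),('red',(296,300),(0,120,60),(10,255,255)),('yellow',(191,250),(20,120,60),(38,255,255))]:
    print(n,(blob(T,p,lo,hi,20)[0]-blob(T0,p,lo,hi,20)[0]).round(2))
E
```

```text
17.1 [ 0.5468 -0.273   0.2324] tilt [-0.0022  0.0014 -1.    ] F [0.4 0.4 0.8] open -0.0001
green [0. 0.]
blue [ 0.02 -0.01]
red [ 0.01 -0.  ]
yellow [-0.11  0.  ]
```

```bash
python3 -c "
from station import job
print(job.finish_job())"
```

```text
the job is handed in; nothing more can be done
None
```

The arm pointed at the green filter, then at the socket, for about two seconds each; it then pressed the red button its full 6 mm, let it spring back and drew clear, and I handed the job in at about 17 s with all four filters unmoved.

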